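Hang the tamper back on the crowded hook rack

ROBOT

A 7-joint arm with a two-finger parallel gripper is mounted at the origin on a cart in front of the work surface, level with it; the furniture and walls round the work are solid. World frame = base frame: x ahead of the robot, y to its left, z up, the work surface at z = 0. Lengths are in m, angles in rad, forces in N, time in s.
With the tool pointing down it reaches from about 0.4 to 0.9 m from the base axis. Payload 5.5 kg.
Tool frame: the origin (TCP) lies between the finger pads, 19 mm behind the fingertips; this is the grasp point; z points along the fingers, y is the line along which they close (so a half turn about z gives the same grasp; the last joint's range is limited). The gripper opens to 92 mm and grips with 3 to 60 N. Pads are 19 mm wide; open, the fingers measure 130 mm over their backs; the gripper's body (75 mm by 190 mm) begins 47 mm behind the grasp point.
Start: joints at [-0.881, 0.501, -0.427, 1.55, 0.221, 1.138, -0.21], TCP at [0.269, 0.592, 0.246] pointing down, gripper open.
Joint ranges: [-2.88, 2.88], [-0.31, 2.03], [-1.54, 1.56], [0.2, 2.42], [-1.41, 4.55], [0.19, 2.02], [-2.57, 2.57]. Speed limits (rad/s): [2.57, 2.57, 3.14, 3.14, 3.14, 3.14, 3.14].

INTERFACE

Orientations are given as a unit quaternion [x, y, z, w].
In Python, from bench import env, cams gives the robot as it stands. The module is installed in compiled form; this text tells all that it offers.
- The arm moves only by the tool apply_moves, never from a script. Its argument "motion" is a list of rows, each an object with "slide": the shift along the tool's x, y, z as a fraction of full scale, a list of three; "rot": the turn, a rotation vector about the tool's x, y, z as a fraction of full scale, a list of three; "grip": the opening, from 0 (shut) to 1 (fully open). In form: [{"slide": [dx, dy, dz], "rot": [wx, wy, wz], "grip": grip}, ...]. A call has 1 to 10 rows; each row shifts and turns the commanded pose from where the row before left it, along the tool's axes as they then stand; what a row does not reach is not made up. Full scale, the value 1, is 0.04 m for a shift and 0.12 rad for a turn. A row lasts 1/10 s, in which the tool goes at most 50 mm and 8.59 degrees, less where a joint would pass 70% of its speed; a pose out of reach is approached as far as the arm can. A call with a number of a shift or a turn outside -1 to 1 is refused whole. A call with a gripper value outside its range is refused whole. The fingers move at their own pace and stop on an object; "force" is the grip in N (left out, the last holds). Time passes only in rows, so rows that do not move let the fingers close. It gives the time, the measured TCP pose, the force, the opening and the grip force at its end, in the units of the state.
- env.get_state(): the state, without advancing time (a new reading comes with each control period).
- cams.camera(name): name is "scene" or "top" or "wrist"; returns a dict with "img" (420x560x3 uint8, red, green, blue), "depth" (420x560 float32, m along the optical axis (not along the pixel's ray), 0 where there is no reading), "camera_matrix" (3x3 intrinsics, pixels), "R" (3x3) and "t" (3): a world point X has camera coordinates R X + t; the wrist camera has in their place "hand_eye" (4x4, takes a point from camera to tool coordinates, whose origin is the TCP and whose axes are the flange's). Camera axes: x right, y down, z forward; pixel columns grow to the right and rows downward; lengths in m; the calibration is good to about 2 mm. A picture is of the moment at which its call begins: read the wrist's pose just before it.
- env.hand_in(): hands the job in; it is judged then, once.
The state is a dict: "time": time; "joints": joint angles; "joint_vel": joint speeds; "tau": joint torques, N m; "position": TCP position; "orientation": TCP orientation; "ft_force": force on the tool from outside, world axes, zero at the start; "torque": the same for the moment, N m; "opening": finger opening in m; "grasp_force": force on a finger pad.
Only numpy, scipy, OpenCV 4.12 (cv2) and the standard library are available. Lean on these libraries where they do the work, as an engineer would, in place of code of your own. Each camera call takes 0.05 s, during which the arm holds its last target. There are 200 camera calls.

TASK

The red-handled tamper stands on the bench. Hang it upright by its collar on the empty middle hook of the tool rack: press it back against the hook's yellow sprung pad to make room and lower it until the collar lies fully down on both prongs behind their upturned tips, then let go. Be gentle: the forces between tamper and rack (pad, tips and prongs together) must stay under 25 N, and do not knock the two tools hanging beside it or the jar on the bench.

Things in the scene. Friction and masses are not known exactly. Their poses are not given: they have to be found in the camera images.
- tamper: red-handled steel tamper, 0.2-0.4 kg, upright on its foot. Origin: centre of the underside, z up the tool. Heights in mm: foot d 38 to 20, shank d 10 to 150, hanging collar d 32 from 150 to 158, round handle d 24 from 158 to 228. Yaw does not matter. Grasp the handle from above, pad middle at about 203, firmly (50 N), else it tilts in the fingers
- rack: fixed tool rack, 252 mm wide, 205 high. Origin on the bench below the middle hook's nominal seat; x into the rack (the way tools are pushed on), y left along the rail, z up. Rail at x 80-94, z 170-200 mm. Three hooks toward the robot at y -65, 0, 65; outer two in use, middle empty. A hook is two round 8 mm prongs, 14 apart, top at z 180; their front tips turn up to z 189
- seat (a point): nominal seat of the empty middle hook (point on the rack at x 0, y 0, z 180 mm). The hook is clamped up to 30 mm nearer the robot or further in than this (rack x): that depth is NOT reported; 25 N does not shift it. Seated, the tamper's collar lies on the prongs behind the tips: origin at rack z 30 mm, y 0, x = the hook's depth, upright
- pad_nominal (a point): nominal centre of the relaxed yellow pad's face, rack x 13, y 0, z 189 mm (shifts with the hook's depth). Pad 18 x 18 mm, spring 1.5 N/mm along x, 4.5 mm travel, then solid. Brought in above the tips (tool origin z 42 mm), the collar must press it 3-4.5 mm (4.5-7 N) and rub down it to go behind the tips; too little press: collar stops on the tips, up to 9 mm high
- paddle: black-handled tool with a flat blade 36 mm wide, hanging loose at rack y 65 mm, origin (underside) at z 30 mm; shank, collar and handle like the tamper's. Leave it hanging
- pestle: wooden-handled tool with a round brass head d 28 mm, hanging loose at rack y -65 mm, origin (underside) at z 30 mm; shank, collar and handle like the tamper's. Leave it hanging
- jar: frosted clear jar with a pale lid, d 72, 102 mm high, loose on the bench on the other side of the rack from the tamper. Origin: centre of its underside. A bystander

How it is judged:
On the way:
1. the tamper is lifted off the bench (height (world z) of tamper above 0.02 m), for 0.2 s.
At the end, for the whole second after the job is handed in: The tamper hangs at rest on the middle hook, collar down on the prongs: in the rack's frame z 30 +-2.5 mm, y 0 +-5 mm, x -37 to 37 mm, upright to 0.07 rad. The tools beside it still hang (moved < 12 mm, tilt < 0.12 rad); the jar stands where it was (20 mm, 0.2 rad) (z of tamper in the frame of rack between 0.0275 and 0.0325 m and y of tamper in the frame of rack between -0.005 and 0.005 m and x of tamper in the frame of rack between -0.037 and 0.037 m and angle between tamper's own z axis and vertical below 0.07 rad and linear speed of tamper below 0.02 m/s and not (distance of paddle from where it was at the start of the episode above 0.012 m or angle between paddle's own z axis and vertical above 0.12 rad) and not (distance of pestle from where it was at the start of the episode above 0.012 m or angle between pestle's own z axis and vertical above 0.12 rad) and not (distance of jar from where it was at the start of the episode above 0.02 m or angle between jar's own z axis and vertical above 0.2 rad)); the robot touches nothing.
It fails at once if the tamper is forced against the rack (pad, tips and prongs together) with more than 25 N (contact force between tamper and rack above 25 N).
It fails at once if the robot pushes on the rack itself with more than 25 N (contact force between any of the arm, the fingers and rack above 25 N).
It fails at once if a neighbouring tool is knocked (moved over 12 mm or tilted over 0.12 rad) ((distance of paddle from where it was at the start of the episode above 0.012 m or angle between paddle's own z axis and vertical above 0.12 rad) or (distance of pestle from where it was at the start of the episode above 0.012 m or angle between pestle's own z axis and vertical above 0.12 rad)).
It fails at once if the jar is knocked (moved over 20 mm or tilted over 0.2 rad) (distance of jar from where it was at the start of the episode above 0.02 m or angle between jar's own z axis and vertical above 0.2 rad).
It also fails if it takes over 61 s, if anything falls off the work surface, if the arm or the gripper's body presses on something with over 40 N, if the wrist force passes 120 N, or if a joint passes its speed limit or range.

## Working session

There is one attempt and no reset: what is moved stays moved. The work goes in short steps, Python scripts to look and compute and a tool call to move; the robot and the scene stay as the last step left them, time stands still between calls to the robot, and variables do not carry over. Pictures are saved under pics/ and viewed, at most 10 in all, crops included, and the job is handed in when it is done.

Besides the shell and the picture viewer there is one more tool, called after "Emit:" as name([rows], argument=value, ...), one row to a line, values as JSON. apply_moves: Moves the arm, as the interface text tells. Its arguments: {"type":"object","properties":{"motion":{"type":"array","items":{"type":"object","properties":{"slide":{"type":"array","items":{"type":"number","minimum":-1,"maximum":1}},"rot":{"type":"array","items":{"type":"number","minimum":-1,"maximum":1}},"grip":{"type":"number"}}}},"force":{"type":"number"}},"required":["motion"]}

```bash
mkdir -p pics; cat > h.py <<'E'
from bench import env, cams
import numpy as np, cv2
from scipy.spatial.transform import Rotation as Ro
def shot(n, tag):
    s=env.get_state(); c=cams.camera(n); cv2.imwrite(f'pics/{tag}.png',c['img'][:,:,::-1])
    if n=='wrist':
        H=np.array(c['hand_eye']); T=np.eye(4); T[:3,:3]=Ro.from_quat(s['orientation']).as_matrix(); T[:3,3]=s['position']
        W=np.linalg.inv(T@H); c['R']=W[:3,:3]; c['t']=W[:3,3]
    np.savez(f'pics/{tag}.npz',img=c['img'],depth=c['depth'],K=c['camera_matrix'],R=c['R'],t=c['t']); return dict(np.load(f'pics/{tag}.npz'))
def pts(c):
    v,u=np.mgrid[0:420,0:560]; d=c['depth']; K=c['K']
    P=np.stack([(u-K[0,2])/K[0,0]*d,(v-K[1,2])/K[1,1]*d,d],-1)
    return (P-c['t'])@c['R']
def ray(c,u,v):
    d=np.linalg.inv(c['K'])@[u,v,1]; return -c['R'].T@c['t'], c['R'].T@d
def onz(c,u,v,z):
    o,d=ray(c,u,v); return o+d*(z-o[2])/d[2]
E
python3 - <<'E'
from h import *
s=env.get_state(); print(s['position'],s['orientation'],s['ft_force'],s['time'])
a=shot('scene','s0'); b=shot('top','t0'); w=shot('wrist','w0')
cv2.imwrite('pics/st.png',cv2.resize(np.hstack([a['img'],b['img']])[:,:,::-1],None,fx=.714,fy=.714))
for c in (a,b):
    P=pts(c); hsv=cv2.cvtColor(c['img'],cv2.COLOR_RGB2HSV); H,S,V=cv2.split(hsv)
    print('cam',-c['R'].T@c['t'])
    for nm,m in (('red',((H<8)|(H>172))&(S>130)&(V>60)),('yel',(H>20)&(H<35)&(S>130)&(V>80))):
        n,l,st,ce=cv2.connectedComponentsWithStats(m.astype(np.uint8))
        for i in range(1,n):
            if st[i,4]>15: 
                q=P[(l==i)&(c['depth']>0)]; print(nm,st[i],ce[i].round(1),np.median(q,0).round(4) if len(q) else '',q.min(0).round(3),q.max(0).round(3))
E
```

```text
[0.26883106 0.59105535 0.24446637] [ 2.11753178e-01  9.77322676e-01 -9.60972320e-04 -2.35329136e-04] [-0.31028099 -0.45113056  0.15519746] 0.0
cam [-0.33930528 -0.9322927   0.66981098]
red [349 218  10   6  53] [353.6 220.4] [ 0.4279 -0.2949  0.2283] [ 0.421 -0.305  0.223] [ 0.445 -0.282  0.23 ]
red [140 220  33   6  58] [156.2 222.5] [0.3279 0.456  0.0087] [0.281 0.433 0.004] [0.378 0.48  0.013]
red [348 224  11  22 210] [352.8 234.5] [ 0.4245 -0.2982  0.1955] [ 0.418 -0.305  0.169] [ 0.44  -0.285  0.22 ]
red [348 246  10   3  21] [352.3 247.2] [ 0.4248 -0.2992  0.1643] [ 0.419 -0.302  0.161] [ 0.437 -0.286  0.167]
yel [289 181   5   8  27] [291.1 184.6] [0.5537 0.0422 0.1914] [0.55  0.035 0.183] [0.56  0.053 0.2  ]
yel [405 266  22  11  60] [415.4 271. ] [ 0.6601 -0.3182  0.0184] [ 0.635 -0.342  0.016] [ 0.691 -0.287  0.022]
cam [ 0.2994972  -0.00162558  1.24124595]
red [395 222   9   9  67] [398.9 225.9] [ 0.4326 -0.2923  0.2287] [ 0.423 -0.301  0.223] [ 0.442 -0.282  0.235]
red [103 265  16  30  32] [110.2 280. ] [0.319  0.4592 0.0087] [0.282 0.439 0.004] [0.362 0.477 0.015]
yel [373 148  19  19  70] [381.6 157.5] [ 0.6584 -0.3139  0.0173] [ 0.635 -0.343  0.011] [ 0.692 -0.289  0.023]
```

View pics/st.png

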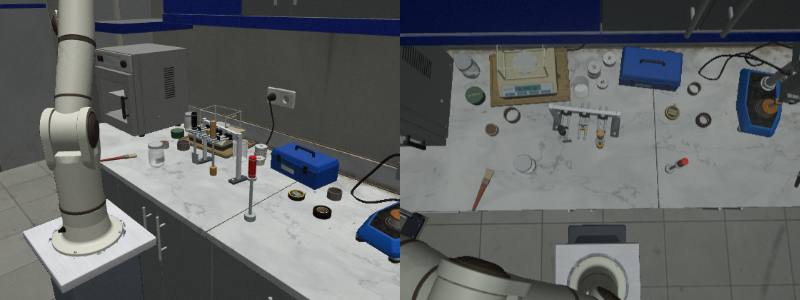

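The pictures show the tamper (red handle) at top-image px (399,226). The rack is around top px (260,170), with the jar at about (175,228).

```bash
python3 - <<'E'
from h import *
a=dict(np.load('pics/s0.npz')); b=dict(np.load('pics/t0.npz'))
P=pts(b); x,y,z=P[...,0],P[...,1],P[...,2]
print(b['K'][0,0])
cr=b['img'][125:215,195:320]; cv2.imwrite('pics/cr.png',cv2.resize(cr,None,fx=5,fy=5,interpolation=cv2.INTER_CUBIC)[:,:,::-1])
hi=np.zeros(z.shape,bool); hi[130:175,200:315]=1
m=hi&(z>.192)&(z<.21)
n,l,st,ce=cv2.connectedComponentsWithStats(m.astype(np.uint8))
for i in range(1,n):
    if st[i,4]>30:
        r=cv2.minAreaRect(np.argwhere(l==i)[:,::-1].astype(np.float32)); box=cv2.boxPoints(r)
        print(st[i],r); print(np.array([onz(b,*p,.200) for p in box]).round(4), np.median(z[l==i]))
m2=np.zeros(z.shape,bool); m2[130:215,195:320]=1; m2&=(z>.22)&(z<.25)
n,l,st,ce=cv2.connectedComponentsWithStats(m2.astype(np.uint8))
for i in range(1,n):
    if st[i,4]>5: print('handle',st[i],ce[i],onz(b,*ce[i],.258),np.median(z[l==i]))
m3=(a['depth']>0)&(pts(a)[...,2]>.24)&(pts(a)[...,0]<.7)&(pts(a)[...,0]>.4)
n,l,st,ce=cv2.connectedComponentsWithStats(m3.astype(np.uint8))
for i in range(1,n):
    if st[i,4]>5: print('s',st[i],ce[i],np.median(pts(a)[l==i],0))
E
```

```text
436.07424076537836
[208 146 102  20 712] ((258.171875, 156.51869201660156), (101.59723663330078, 11.367826461791992), 6.20344877243042)
[[ 0.6153  0.1648  0.2   ]
 [ 0.6445  0.1622  0.2   ]
 [ 0.613  -0.0887  0.2   ]
 [ 0.5841 -0.0849  0.2   ]] 0.20018417269102112
handle [222 181  10   8  30] [227.9        185.63333333] [0.52760462 0.106178   0.258     ] 0.23313931966661822
handle [276 189  10   6  27] [280.55555556 191.88888889] [ 0.5112727  -0.01531979  0.258     ] 0.23335340125080553
s [   0    0   37   79 2230] [14.2206278  41.24573991] [0.61039549 2.7608636  0.45235484]
s [ 130    0   92  136 7548] [170.72787493  77.13169051] [0.58063048 0.68578516 0.4081199 ]
s [  227     0   333    51 13806] [405.50405621  20.84332899] [ 0.66375227 -0.24239846  0.6290742 ]
s [169 134   5   2   7] [171.         134.57142857] [0.50710693 0.62188966 0.24229435]
s [268 157   8   9  65] [271.49230769 160.89230769] [0.53654091 0.10773001 0.25200403]
s [294 168   9  10  77] [298.         172.23376623] [ 0.51938077 -0.02141596  0.25196139]
s [557 228   3   9  24] [558.125 232.375] [ 0.63959776 -0.63658588  0.24788647]
```

View pics/cr.png

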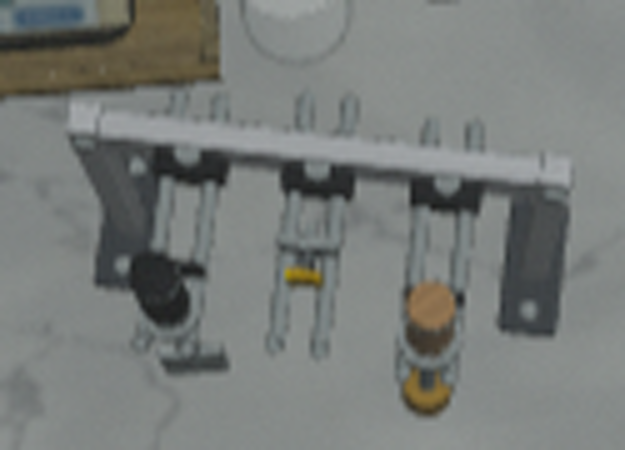

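The crop shows the middle hook's yellow pad at top px (255.6,179.8). Its prong tips are at about (249.8,194.6) and (259,195). I'll start by raising the arm and turning the tool so it closes along rack x.

Emit:
apply_moves([
  {"slide": [0,0,-0.5],"rot": [0,0,1],"grip": 1},
  {"slide": [0,0,-0.5],"rot": [0,0,1],"grip": 1},
  {"slide": [0,0,-0.5],"rot": [0,0,1],"grip": 1},
  {"slide": [0,0,-0.5],"rot": [0,0,1],"grip": 1},
  {"slide": [0,0,-0.5],"rot": [0,0,1],"grip": 1},
  {"slide": [0,0,-0.5],"rot": [0,0,1],"grip": 1},
  {"slide": [0,0,-0.5],"rot": [0,0,1],"grip": 1},
  {"slide": [0,0,-0.5],"rot": [0,0,1],"grip": 1},
  {"slide": [0,0,0],"rot": [0,0,1],"grip": 1},
  {"slide": [0,0,0],"rot": [0,0,1],"grip": 1},
])

```text
time: 1.15
position: [0.269, 0.5919, 0.4062]
orientation: [0.728, 0.685, 0.001, -0.0]
ft_force: [0.1, 0.3, -0.4]
opening: 0.0915
grasp_force: 0.0
```

```bash
python3 - <<'E'
from h import *
s=env.get_state(); print(s['position'],s['orientation'],s['joints'],s['ft_force'],s['time'])
R=Ro.from_quat(s['orientation']).as_matrix();print(R.round(3))
w=np.load('pics/w0.npz'); print(w['K']); H=cams.camera('wrist')['hand_eye'];print(H)
E
```

```text
[0.26899363 0.59191064 0.40620616] [ 7.28264119e-01  6.85296331e-01  5.00486978e-04 -2.47035669e-04] [-1.03173999  0.38014074 -0.21908536  1.33577801  0.08152687  1.43327
 -1.30751682] [ 0.14962388  0.31795735 -0.3942769 ] 1.15
[[ 0.061  0.998  0.   ]
 [ 0.998 -0.061  0.001]
 [ 0.001  0.    -1.   ]]
[[351.01084382   0.         273.13201651]
 [  0.         351.01084382 209.01551333]
 [  0.           0.           1.        ]]
[[ 7.25482770e-04 -9.64745700e-01 -2.63182841e-01  7.06210897e-02]
 [ 9.99999642e-01  5.85296856e-04  6.11057636e-04 -1.00230733e-04]
 [-4.35475137e-04 -2.63183190e-01  9.64745779e-01 -1.40459699e-01]
 [ 0.00000000e+00  0.00000000e+00  0.00000000e+00  1.00000000e+00]]
```

Emit:
apply_moves([
  {"slide": [-0.6,0.3,0],"rot": [0,0,0.5],"grip": 1},
  {"slide": [-0.98,0.5,0],"rot": [0,0,0],"grip": 1},
  {"slide": [-0.98,0.5,0],"rot": [0,0,0],"grip": 1},
  {"slide": [-0.98,0.5,0],"rot": [0,0,0],"grip": 1},
  {"slide": [-0.98,0.5,0],"rot": [0,0,0],"grip": 1},
  {"slide": [-0.98,0.5,0],"rot": [0,0,0],"grip": 1},
  {"slide": [-0.98,0.5,0],"rot": [0,0,0],"grip": 1},
  {"slide": [-0.98,0.5,0],"rot": [0,0,0],"grip": 1},
  {"slide": [-0.98,0.5,0],"rot": [0,0,0],"grip": 1},
  {"slide": [-0.98,0.5,0],"rot": [0,0,0],"grip": 1},
])

```text
time: 2.2
position: [0.4177, 0.194, 0.4054]
orientation: [0.746, 0.666, -0.0, 0.0]
ft_force: [0.6, 0.0, 0.3]
opening: 0.0919
grasp_force: 0.0
```

Emit:
apply_moves([
  {"slide": [-0.98,0.6,0.3],"grip": 1},
  {"slide": [-0.98,0.6,0.4],"grip": 1},
  {"slide": [-0.98,0.6,0.4],"grip": 1},
  {"slide": [0,0,0],"grip": 1},
  {"slide": [0,0,0],"grip": 1},
  {"slide": [0,0,0],"grip": 1},
])

```text
$.motion[0]: bad value
```

```bash
python3 - <<'E'
from h import *
s=env.get_state(); print(s['position'],s['orientation'],s['joints'],s['joint_vel'],s['time'])
w=shot('wrist','w1'); cv2.imwrite('pics/w1r.png',cv2.resize(w['img'],(784,588),interpolation=cv2.INTER_CUBIC)[:,:,::-1])
P=pts(w); H,S,V=cv2.split(cv2.cvtColor(w['img'],cv2.COLOR_RGB2HSV))
m=(H>20)&(H<35)&(S>130)&(V>80)
n,l,st,ce=cv2.connectedComponentsWithStats(m.astype(np.uint8))
for i in range(1,n):
    if st[i,4]>15: q=P[l==i]; print(st[i],ce[i],q.mean(0).round(4),q.min(0).round(4),q.max(0).round(4))
E
```

```text
[0.41774227 0.19396323 0.40540861] [ 7.46018133e-01  6.65925630e-01 -2.90898552e-05  9.62718352e-06] [-5.50834785e-01 -1.16781808e-03  5.77824421e-02  1.79007284e+00
  1.02168630e-04  1.35273776e+00 -6.06403029e-01] [ 0.47738326 -0.11593997  0.45821278  0.11755723  0.00262047 -0.00598616
  0.92618463] 2.2
```

View pics/w1r.png

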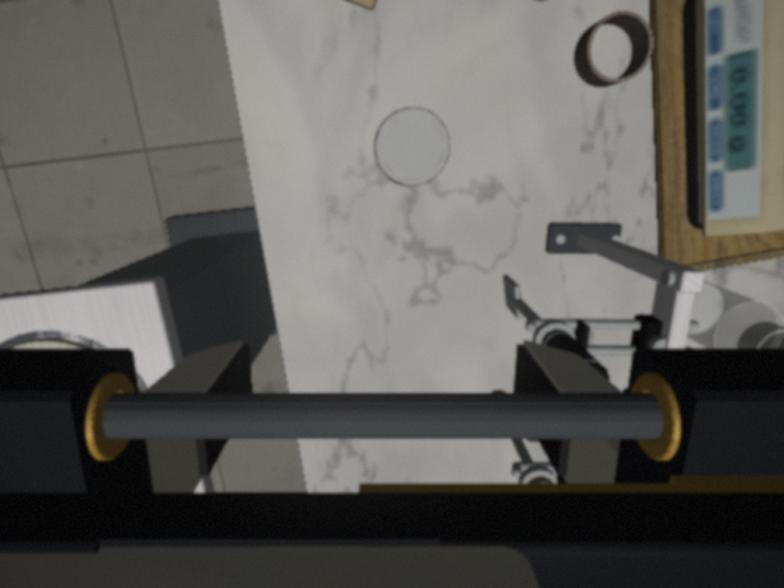

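The picture shows the jar lid at (412,146), with the gripper covering the lower half. The middle hook is hidden, so I'll move further along −y.

Emit:
apply_moves([
  {"slide": [-0.75,0.55,0.2],"rot": [0,0,0],"grip": 1},
  {"slide": [-0.75,0.55,0.2],"rot": [0,0,0],"grip": 1},
  {"slide": [-0.75,0.55,0.2],"rot": [0,0,0],"grip": 1},
  {"slide": [-0.75,0.55,0.2],"rot": [0,0,0],"grip": 1},
  {"slide": [-0.75,0.55,0.2],"rot": [0,0,0],"grip": 1},
  {"slide": [-0.75,0.55,0.2],"rot": [0,0,0],"grip": 1},
  {"slide": [0,0,0],"rot": [0,0,0],"grip": 1},
  {"slide": [0,0,0],"rot": [0,0,0],"grip": 1},
  {"slide": [0,0,0],"rot": [0,0,0],"grip": 1},
])

```text
time: 3.15
position: [0.5276, 0.0031, 0.3574]
orientation: [0.746, 0.666, -0.0, -0.0]
ft_force: [0.1, 0.3, -0.2]
opening: 0.0918
grasp_force: 0.0
```

```bash
python3 - <<'E'
from h import *
s=env.get_state(); print(s['position'],s['orientation'],s['joints'],s['time'])
w=shot('wrist','w1'); cv2.imwrite('pics/w1r.png',cv2.resize(w['img'],(784,588),interpolation=cv2.INTER_CUBIC)[:,:,::-1])
P=pts(w); H,S,V=cv2.split(cv2.cvtColor(w['img'],cv2.COLOR_RGB2HSV))
m=(H>20)&(H<35)&(S>130)&(V>80)
n,l,st,ce=cv2.connectedComponentsWithStats(m.astype(np.uint8))
for i in range(1,n):
    if st[i,4]>15: q=P[l==i]; print(st[i],ce[i],q.mean(0).round(4),q.min(0).round(4),q.max(0).round(4))
E
```

```text
[0.52759907 0.00309733 0.35735229] [ 7.46064259e-01  6.65873800e-01 -3.56742688e-05 -4.49811494e-04] [-0.29816283  0.15608846  0.27443735  1.73222717 -0.04493756  1.259959
 -0.12658715] 3.15
[299 134   6  20  82] [301.42682927 143.53658537] [0.5563 0.0463 0.1994] [0.5539 0.0384 0.1974] [0.5591 0.0541 0.2009]
```

View pics/w1r.png

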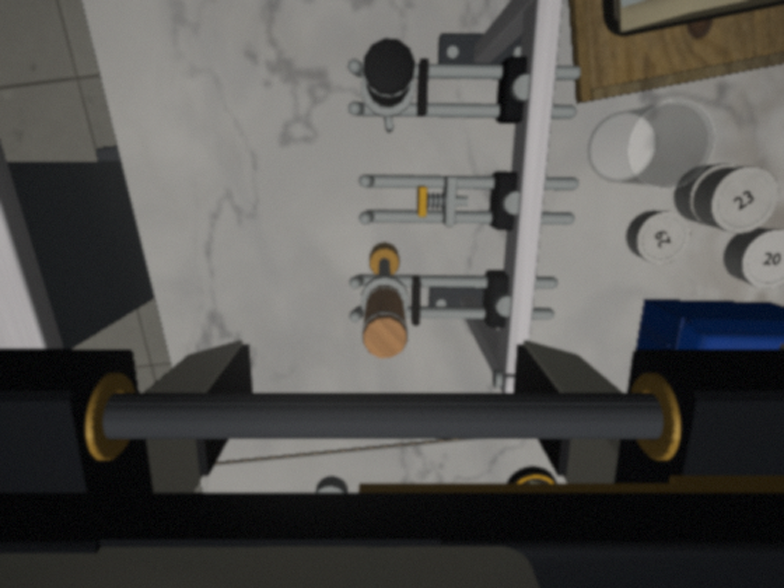

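The view is clear. The pad is at native px (301.4,143.5). The middle prongs are rows ~130 and ~155 from u≈261 to 411, and the rail is at u≈370–390.

```bash
python3 - <<'E'
from h import *
w=dict(np.load('pics/w1.npz')); P=pts(w); z=P[...,2]
g=cv2.cvtColor(w['img'],cv2.COLOR_RGB2GRAY).astype(float)
m=(z>.194)&(z<.207)&(P[...,0]>.58)&(P[...,0]<.68); m[:, :355]=0; m[250:]=0
q=P[m]; print(len(q))
r=cv2.minAreaRect((q[:,:2]*1000).astype(np.float32)); print('rail',r)
# centreline: per y-bin mean x
b=np.arange(-.06,.15,.01); c=[(yy+.005,np.median(q[(q[:,1]>yy)&(q[:,1]<yy+.01),0])) for yy in b if ((q[:,1]>yy)&(q[:,1]<yy+.01)).sum()>5]
c=np.array(c); k=np.polyfit(c[:,0],c[:,1],1); print('rail fit slope',k,'yaw',-np.arctan(k[0]))
# prongs by depth
for lo,hi in ((90,137),(147,170)):
    mm=np.zeros(z.shape,bool); mm[118:170,255:345]=1
mm&=(z>.168)&(z<.186)
n,l,st,ce=cv2.connectedComponentsWithStats(mm.astype(np.uint8))
for i in range(1,n):
    if st[i,4]>30:
        q=P[l==i]; print(st[i],q.min(0).round(4),q.max(0).round(4)); k=np.polyfit(q[:,0],q[:,1],1); print('prong slope',k,'y at .55',np.polyval(k,.55),np.median(q[:,2]))
mm=np.zeros(z.shape,bool); mm[118:170,250:275]=1; mm&=(z>.184)&(z<.195)
n,l,st,ce=cv2.connectedComponentsWithStats(mm.astype(np.uint8))
for i in range(1,n): print('tip',st[i],ce[i],P[l==i].mean(0).round(4))
for n_,lo,hi in (('paddle',20,80),('pestle',215,265)):
    mm=np.zeros(z.shape,bool); mm[lo:hi,250:310]=1; mm&=(z>.25)&(z<.265); q=P[mm]; print(n_,len(q),q.min(0),q.max(0),(q.min(0)+q.max(0))/2)
# tamper from top/scene
t=dict(np.load('pics/t0.npz')); print(onz(t,398.9,225.9,.228))
E
```

```text
5041
rail ((617.8727416992188, 45.335487365722656), (205.04713439941406, 23.226030349731445), 83.0116195678711)
rail fit slope [0.13016875 0.61413746] yaw -0.1294409500942914
[264 125  55  16 488] [0.5258 0.0481 0.1766] [0.573  0.0645 0.1859]
prong slope [-0.1333818  0.1309359] y at .55 0.057575906786270115 0.18069487871047551
[325 126  20   9 162] [0.5799 0.0486 0.1772] [0.5965 0.0574 0.1832]
prong slope [-0.11112353  0.11844577] y at .55 0.0573278292315358 0.18066601666119958
[261 147  57  13 436] [0.5213 0.0293 0.1766] [0.5709 0.0427 0.1858]
prong slope [-0.14366007  0.11467344] y at .55 0.03566040679289938 0.18070170171175814
[325 151  20   9 176] [0.5775 0.0264 0.1775] [0.5953 0.0355 0.1829]
prong slope [-0.07988806  0.07794693] y at .55 0.034008493232305675 0.18056585842243383
tip [257 125  11   9  76] [261.40789474 129.03947368] [0.524  0.0615 0.1888]
tip [257 151  10  10  73] [261.17808219 155.65753425] [0.5211 0.0389 0.1886]
paddle 1265 [0.53079825 0.10045946 0.25046894] [0.55477114 0.12398329 0.26213991] [0.5427847  0.11222137 0.25630442]
pestle 873 [ 0.51460497 -0.02705361  0.25026525] [ 0.53890921 -0.00365529  0.26079741] [ 0.52675709 -0.01535445  0.25553133]
[ 0.43275057 -0.29173519  0.228     ]
```

The hook line and yaw (−0.13 rad) agree across tips, prongs and handles. Next I go above the tamper.

Emit:
apply_moves([
  {"slide": [0,0,0],"rot": [0,0,0.14],"grip": 1},
  {"slide": [-0.95,-0.175,0.15],"rot": [0,0,0],"grip": 1},
  {"slide": [-0.95,-0.175,0.15],"rot": [0,0,0],"grip": 1},
  {"slide": [-0.95,-0.175,0.15],"rot": [0,0,0],"grip": 1},
  {"slide": [-0.95,-0.175,0.15],"rot": [0,0,0],"grip": 1},
  {"slide": [-0.95,-0.175,0.15],"rot": [0,0,0],"grip": 1},
  {"slide": [-0.95,-0.175,0.15],"rot": [0,0,0],"grip": 1},
  {"slide": [-0.95,-0.175,0.15],"rot": [0,0,0],"grip": 1},
  {"slide": [-0.95,-0.175,0.15],"rot": [0,0,0],"grip": 1},
  {"slide": [0,0,0],"rot": [0,0,0],"grip": 1},
])

```text
time: 4.2
position: [0.4292, -0.297, 0.3095]
orientation: [0.755, 0.656, -0.001, 0.001]
ft_force: [-0.8, -0.6, -0.2]
opening: 0.0918
grasp_force: 0.0
```

Emit:
apply_moves([
  {"slide": [0,0,0],"rot": [0,0,0],"grip": 1},
  {"slide": [0,0,0],"rot": [0,0,0],"grip": 1},
])

```text
time: 4.4
position: [0.4331, -0.2906, 0.3097]
orientation: [0.752, 0.659, 0.0, -0.0]
ft_force: [0.3, -0.1, 0.3]
opening: 0.0916
grasp_force: 0.0
```

```bash
cat > st.py <<'E'
from h import *
s=env.get_state(); R=Ro.from_quat(s['orientation']).as_matrix()
print(s['time'],np.array(s['position']).round(4),'yaw',np.arctan2(R[1,1],R[0,1]).round(4),'z',R[:,2].round(4),np.array(s['joints']).round(2),'ftrack',(np.array([[.9916,-.1296,0],[.1296,.9916,0],[0,0,1]])@s['ft_force']).round(2))
E
python3 st.py
```

```text
4.4 [ 0.4331 -0.2906  0.3097] yaw -0.1306 z [ 6.e-04  8.e-04 -1.e+00] [ 0.09  0.19  0.51  1.82 -0.1   1.16  0.51] ftrack [ 0.31 -0.06  0.35]
```

Emit:
apply_moves([
  {"slide": [-0.03,0,0.5],"rot": [0,0,0],"grip": 1},
  {"slide": [0,0,0.5],"rot": [0,0,0],"grip": 1},
  {"slide": [0,0,0.5],"rot": [0,0,0],"grip": 1},
  {"slide": [0,0,0.5],"rot": [0,0,0],"grip": 1},
  {"slide": [0,0,0.5],"rot": [0,0,0],"grip": 1},
  {"slide": [0,0,0.17],"rot": [0,0,0],"grip": 1},
  {"slide": [0,0,0],"rot": [0,0,0],"grip": 1},
  {"slide": [0,0,0],"rot": [0,0,0],"grip": 1},
  {"slide": [0,0,0],"rot": [0,0,0],"grip": 1},
])

```text
time: 5.3
position: [0.4329, -0.2935, 0.2039]
orientation: [0.752, 0.659, 0.0, 0.001]
ft_force: [0.3, -0.5, -0.1]
opening: 0.0915
grasp_force: 0.0
```

```bash
python3 st.py; python3 - <<'E'
from h import *
w=shot('wrist','w2'); P=pts(w); H,S,V=cv2.split(cv2.cvtColor(w['img'],cv2.COLOR_RGB2HSV))
m=((H<8)|(H>172))&(S>130)&(V>60)
q=P[m&(P[...,2]>.15)]; print(len(q),q.min(0),q.max(0))
q=P[(P[...,2]>.222)&(P[...,2]<.235)&m]; print(len(q),q.min(0),q.max(0))
E
```

```text
5.3 [ 0.4329 -0.2935  0.2039] yaw -0.1322 z [ 2.e-03 -7.e-04 -1.e+00] [ 0.13  0.32  0.49  1.94 -0.18  0.93  0.58] ftrack [ 0.39 -0.46 -0.15]
852 [ 0.42310761 -0.30311737  0.22731679] [ 0.44337857 -0.22341222  0.34430574]
793 [ 0.42310761 -0.30311737  0.22731679] [ 0.44337857 -0.29315186  0.230832  ]
```

```bash
python3 -c "
import cv2
i=cv2.imread('pics/w2.png');cv2.imwrite('pics/w2r.png',cv2.resize(i[130:330,180:380],(600,600)))"
```

```text
(no output)
```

View pics/w2r.png

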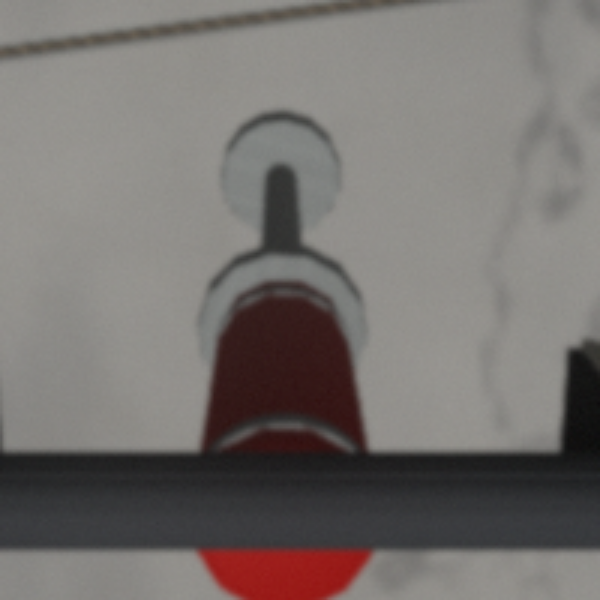

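The picture shows the tamper between the fingers. The collar's far edge is at native px (274,212.7), the foot's at (274,167.5), and the handle top's near edge is at about row 330. I'll use these to check the centre along tool x.

```bash
python3 - <<'E'
from h import *
w=dict(np.load('pics/w2.npz')); ex=np.array([.9916,-.1296]); ey=np.array([.1296,.9916]); T=np.array([.4329,-.2935])
for n,u,v,z,off in (('collar',274.3,212.7,.158,-.016),('foot',274.3,167.3,.02,-.019),('foot0',274.3,167.3,.0,-.019),('top',275.5,330,.228,.012),('ring',274.5,267.7,.228,-.012)):
    p=onz(w,u,v,z)[:2]; print(n,p, 'dx,dy in rack axes',(p-T)@ex,(p-T)@ey+off)
E
```

```text
collar [ 0.43603499 -0.276121  ] dx,dy in rack axes 0.0008563423007805896 0.0016393137426657517
foot [ 0.43738595 -0.27174936] dx,dy in rack axes 0.0016293903461410005 0.0031493116827173775
foot0 [ 0.43710698 -0.27473032] dx,dy in rack axes 0.0017390962844062836 0.00015723587546596918
top [ 0.43267059 -0.30223011] dx,dy in rack axes 0.0009039432747192942 0.0033134943913177006
ring [ 0.43563318 -0.27673325] dx,dy in rack axes 0.0005372497638311775 0.0049801338368564985
```

Emit:
apply_moves([
  {"slide": [0.05,0.02,0.02],"rot": [0,0,0],"grip": 1},
  {"slide": [0,0,0],"rot": [0,0,0],"grip": 1},
  {"slide": [0,0,0],"rot": [0,0,0],"grip": 0},
  {"slide": [0,0,0],"rot": [0,0,0],"grip": 0},
  {"slide": [0,0,0],"rot": [0,0,0],"grip": 0},
  {"slide": [0,0,0],"rot": [0,0,0],"grip": 0},
  {"slide": [0,0,0],"rot": [0,0,0],"grip": 0},
  {"slide": [0,0,0],"rot": [0,0,0],"grip": 0},
  {"slide": [0,0,0],"rot": [0,0,0],"grip": 0},
], force=55)

```text
time: 6.25
position: [0.4331, -0.2915, 0.2019]
orientation: [0.752, 0.659, -0.0, -0.0]
ft_force: [-0.4, -0.6, 0.7]
opening: 0.0404
grasp_force: 0.0
```

```bash
python3 st.py
```

```text
6.25 [ 0.4331 -0.2915  0.2019] yaw -0.1327 z [-1.e-04  0.e+00 -1.e+00] [ 0.13  0.32  0.49  1.94 -0.18  0.93  0.58] ftrack [-0.29 -0.66  0.7 ]
```

Emit:
apply_moves([
  {"slide": [0,0,0],"rot": [0,0,0],"grip": 0},
  {"slide": [0,0,0],"rot": [0,0,0],"grip": 0},
  {"slide": [0,0,0],"rot": [0,0,0],"grip": 0},
  {"slide": [0,0,0],"rot": [0,0,0],"grip": 0},
  {"slide": [0,0,0],"rot": [0,0,0],"grip": 0},
  {"slide": [0,0,0],"rot": [0,0,0],"grip": 0},
], force=55)

```text
time: 6.85
position: [0.4332, -0.2915, 0.2019]
orientation: [0.752, 0.659, 0.0, 0.0]
ft_force: [1.6, 0.4, 0.5]
opening: 0.0234
grasp_force: 55.0
```

```bash
python3 st.py
```

```text
6.85 [ 0.4332 -0.2915  0.2019] yaw -0.1328 z [ 3.e-04 -1.e-04 -1.e+00] [ 0.13  0.32  0.49  1.94 -0.18  0.93  0.58] ftrack [1.55 0.62 0.5 ]
```

Emit:
apply_moves([
  {"slide": [0,0,-0.3],"rot": [0,0,0],"grip": 0},
  {"slide": [0,0,-0.5],"rot": [0,0,0],"grip": 0},
  {"slide": [0,0,-0.5],"rot": [0,0,0],"grip": 0},
  {"slide": [0,-0.1,-0.3],"rot": [0,0,0],"grip": 0},
  {"slide": [0.3,-0.2,0],"rot": [0,0,0],"grip": 0},
  {"slide": [0.6,-0.2,0],"rot": [0,0,0],"grip": 0},
  {"slide": [0.8,-0.2,0],"rot": [0,0,0],"grip": 0},
  {"slide": [0.8,0,0],"rot": [0,0,0],"grip": 0},
  {"slide": [0.8,0,0],"rot": [0,0,0],"grip": 0},
  {"slide": [0.8,0,0],"rot": [0,0,0],"grip": 0},
])

```text
time: 7.85
position: [0.4252, -0.123, 0.2649]
orientation: [0.752, 0.659, -0.001, -0.001]
ft_force: [0.7, -0.9, -3.1]
opening: 0.0231
grasp_force: 55.0
```

Emit:
apply_moves([
  {"slide": [0.8,0,0],"rot": [0,0,0],"grip": 0},
  {"slide": [0.8,0,0],"rot": [0,0,0],"grip": 0},
  {"slide": [0.8,0,0],"rot": [0,0,0],"grip": 0},
  {"slide": [0.8,0,0],"rot": [0,0,0],"grip": 0},
  {"slide": [0.8,0,0],"rot": [0,0,0],"grip": 0},
  {"slide": [0.6,0,0],"rot": [0,0,0],"grip": 0},
  {"slide": [0,0,0],"rot": [0,0,0],"grip": 0},
  {"slide": [0,0,0],"rot": [0,0,0],"grip": 0},
  {"slide": [0,0,0],"rot": [0,0,0],"grip": 0},
  {"slide": [0,0,0],"rot": [0,0,0],"grip": 0},
])

```text
time: 8.85
position: [0.4508, 0.0561, 0.2656]
orientation: [0.753, 0.658, -0.0, -0.0]
ft_force: [0.4, -0.2, -3.1]
opening: 0.0233
grasp_force: 55.0
```

```bash
cat >> st.py <<'E'
p=np.array(s['position']); print('u,v,z-origin',(p[0]*.9916-p[1]*.1296).round(4),(p[0]*.1296+p[1]*.9916).round(4),(p[2]-.2019).round(4))
E
python3 st.py;python3 - <<'E'
from h import *
s=shot('scene','s3'); w=shot('wrist','w3'); cv2.imwrite('pics/s3r.png',np.hstack([cv2.resize(s['img'][130:290,240:360],(450,600),interpolation=cv2.INTER_CUBIC),cv2.resize(w['img'][100:300,215:330],(345,600))])[:,:,::-1])
E
```

```text
8.85 [0.4508 0.0561 0.2656] yaw -0.1346 z [-7.e-04 -3.e-04 -1.e+00] [-0.37  0.09  0.2   2.01 -0.02  1.04 -0.3 ] ftrack [ 0.41 -0.16 -3.06]
u,v,z-origin 0.4398 0.114 0.0637
```

View pics/s3r.png

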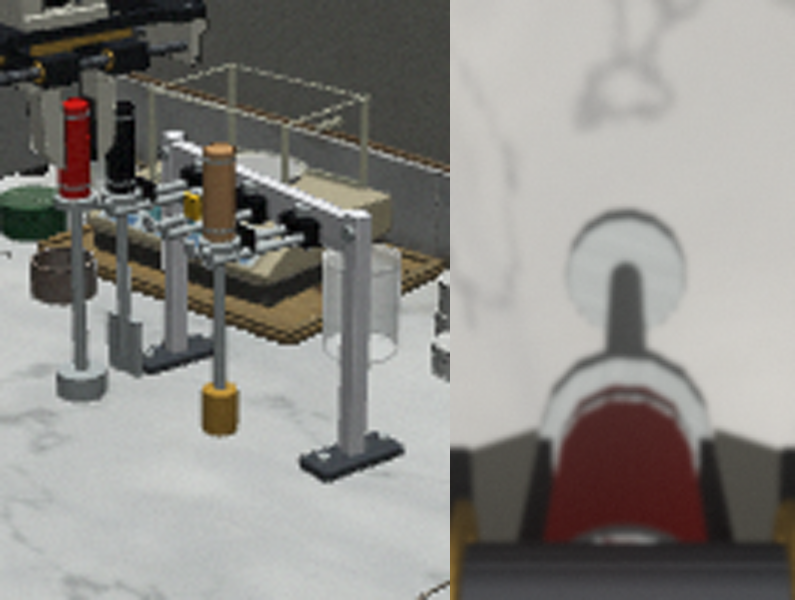

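The tamper hangs upright in the grip. In the wrist view, the collar's far edge is at native px (273.2,216.7) and the foot's at (273.7,170).

```bash
python3 - <<'E'
from h import *
w=dict(np.load('pics/w3.npz')); ex=np.array([.9916,-.1296]); ey=np.array([.1296,.9916])
for n,u,v,z,off in (('collar',273.2,216.7,.2217,-.016),('foot',273.7,170,.0837,-.019),('handlebase',273.2,100+390/3,.2217,-.012)):
    p=onz(w,u,v,z)[:2]; print(n,'u,v',p@ex,p@ey+off)
P=pts(w); z=P[...,2]
# collar via depth
m=(z>.212)&(z<.226); m[:200]=0; m[250:]=0; m[:,:240]=0;m[:,310:]=0
q=P[m]; print(len(q),(q[:,:2]@ex).min(),(q[:,:2]@ex).max(),(q[:,:2]@ey).max()-.016)
E
```

```text
collar u,v 0.44009244350713334 0.114080485973003
foot u,v 0.4405893646031088 0.1151489658632031
handlebase u,v 0.4400632295641726 0.11039798218007804
785 0.42423585459556934 0.4554897337011575 0.11335849320476508
```

Emit:
apply_moves([
  {"slide": [0.09,0,0.2],"rot": [0,0,-0.04],"grip": 0},
  {"slide": [0,0,0.3],"rot": [0,0,0],"grip": 0},
  {"slide": [0,0.2,0],"rot": [0,0,0],"grip": 0},
  {"slide": [0,0.3,0],"rot": [0,0,0],"grip": 0},
  {"slide": [0,0.3,0],"rot": [0,0,0],"grip": 0},
  {"slide": [0,0.2,0],"rot": [0,0,0],"grip": 0},
  {"slide": [0,0,0],"rot": [0,0,0],"grip": 0},
  {"slide": [0,0,0],"rot": [0,0,0],"grip": 0},
  {"slide": [0,0,0],"rot": [0,0,0],"grip": 0},
])

```text
time: 9.85
position: [0.4911, 0.0557, 0.2458]
orientation: [0.751, 0.66, -0.0, -0.0]
ft_force: [-0.8, -0.7, -3.4]
opening: 0.0234
grasp_force: 55.0
```

```bash
python3 st.py
```

```text
9.85 [0.4911 0.0557 0.2458] yaw -0.1279 z [-8.e-04  0.e+00 -1.e+00] [-0.35  0.19  0.21  1.95 -0.05  1.   -0.25] ftrack [-0.67 -0.75 -3.39]
u,v,z-origin 0.4797 0.1188 0.0439
```

Emit:
apply_moves([
  {"slide": [-0.03,0.2,0.02],"rot": [0,0,0],"grip": 0},
  {"slide": [0,0.2,0],"rot": [0,0,0],"grip": 0},
  {"slide": [0,0.2,0],"rot": [0,0,0],"grip": 0},
  {"slide": [0,0.2,0],"rot": [0,0,0],"grip": 0},
  {"slide": [0,0.05,0],"rot": [0,0,0],"grip": 0},
  {"slide": [0,0,0],"rot": [0,0,0],"grip": 0},
  {"slide": [0,0,0],"rot": [0,0,0],"grip": 0},
  {"slide": [0,0,0],"rot": [0,0,0],"grip": 0},
])

```text
time: 10.65
position: [0.5247, 0.0502, 0.245]
orientation: [0.751, 0.661, -0.0, -0.0]
ft_force: [-0.6, 0.1, -3.5]
opening: 0.0232
grasp_force: 55.0
```

```bash
python3 st.py
```

```text
10.65 [0.5247 0.0502 0.245 ] yaw -0.1278 z [-5.e-04  1.e-04 -1.e+00] [-0.33  0.25  0.22  1.88 -0.06  1.02 -0.21] ftrack [-0.57 -0.02 -3.51]
u,v,z-origin 0.5138 0.1178 0.0431
```

Emit:
apply_moves([
  {"slide": [0,0.1,0],"rot": [0,0,0],"grip": 0},
  {"slide": [0,0.1,0],"rot": [0,0,0],"grip": 0},
  {"slide": [0,0.05,0],"rot": [0,0,0],"grip": 0},
  {"slide": [0,0,0],"rot": [0,0,0],"grip": 0},
  {"slide": [0,0,0],"rot": [0,0,0],"grip": 0},
  {"slide": [0,0,0],"rot": [0,0,0],"grip": 0},
])

```text
time: 11.25
position: [0.5349, 0.0488, 0.245]
orientation: [0.751, 0.66, -0.0, -0.0]
ft_force: [-0.2, 0.6, -2.3]
opening: 0.0237
grasp_force: 55.0
```

```bash
python3 st.py
```

```text
11.25 [0.5349 0.0488 0.245 ] yaw -0.1279 z [-3.e-04  0.e+00 -1.e+00] [-0.33  0.27  0.22  1.85 -0.07  1.02 -0.21] ftrack [-0.31  0.58 -2.29]
u,v,z-origin 0.524 0.1178 0.0431
```

Emit:
apply_moves([
  {"slide": [0,0.05,0],"rot": [0,0,0],"grip": 0},
  {"slide": [0,0,0],"rot": [0,0,0],"grip": 0},
  {"slide": [0,0,0],"rot": [0,0,0],"grip": 0},
  {"slide": [0,0,0],"rot": [0,0,0],"grip": 0},
])

```text
time: 11.65
position: [0.537, 0.0486, 0.2451]
orientation: [0.751, 0.66, -0.0, -0.0]
ft_force: [0.4, -0.1, -4.4]
opening: 0.0231
grasp_force: 55.0
```

```bash
python3 st.py
```

```text
11.65 [0.537  0.0486 0.2451] yaw -0.128 z [-1.e-04  0.e+00 -1.e+00] [-0.33  0.27  0.22  1.85 -0.07  1.03 -0.2 ] ftrack [ 0.41 -0.04 -4.45]
u,v,z-origin 0.5262 0.1177 0.0432
```

Emit:
apply_moves([
  {"slide": [0,0.05,0],"rot": [0,0,0],"grip": 0},
  {"slide": [0,0,0],"rot": [0,0,0],"grip": 0},
  {"slide": [0,0,0],"rot": [0,0,0],"grip": 0},
  {"slide": [0,0,0],"rot": [0,0,0],"grip": 0},
])

```text
time: 12.05
position: [0.5388, 0.0483, 0.245]
orientation: [0.751, 0.66, -0.0, -0.0]
ft_force: [-0.8, 0.5, -3.7]
opening: 0.0232
grasp_force: 55.0
```

```bash
python3 st.py
```

```text
12.05 [0.5388 0.0483 0.245 ] yaw -0.1279 z [-4.e-04  0.e+00 -1.e+00] [-0.32  0.28  0.22  1.84 -0.07  1.03 -0.2 ] ftrack [-0.85  0.39 -3.67]
u,v,z-origin 0.528 0.1178 0.0431
```

Emit:
apply_moves([
  {"slide": [0,0.03,0],"rot": [0,0,0],"grip": 0},
  {"slide": [0,0,0],"rot": [0,0,0],"grip": 0},
  {"slide": [0,0,0],"rot": [0,0,0],"grip": 0},
  {"slide": [0,0,0],"rot": [0,0,0],"grip": 0},
])

```text
time: 12.45
position: [0.5399, 0.0482, 0.245]
orientation: [0.751, 0.66, -0.0, -0.0]
ft_force: [-1.9, -0.2, -3.5]
opening: 0.023
grasp_force: 55.0
```

```bash
python3 st.py
```

```text
12.45 [0.5399 0.0482 0.245 ] yaw -0.128 z [-6.e-04  1.e-04 -1.e+00] [-0.32  0.28  0.22  1.84 -0.07  1.03 -0.2 ] ftrack [-1.89 -0.44 -3.45]
u,v,z-origin 0.5291 0.1178 0.0431
```

Emit:
apply_moves([
  {"slide": [0,0.03,0],"rot": [0,0,0],"grip": 0},
  {"slide": [0,0,0],"rot": [0,0,0],"grip": 0},
  {"slide": [0,0,0],"rot": [0,0,0],"grip": 0},
  {"slide": [0,0,0],"rot": [0,0,0],"grip": 0},
])

```text
time: 12.85
position: [0.5411, 0.0481, 0.245]
orientation: [0.751, 0.66, -0.0, -0.0]
ft_force: [-3.9, 0.5, -1.9]
opening: 0.0232
grasp_force: 55.0
```

```bash
python3 st.py
```

```text
12.85 [0.5411 0.0481 0.245 ] yaw -0.1279 z [-7.e-04  1.e-04 -1.e+00] [-0.32  0.28  0.22  1.84 -0.07  1.03 -0.2 ] ftrack [-3.98 -0.03 -1.93]
u,v,z-origin 0.5303 0.1178 0.0431
```

Emit:
apply_moves([
  {"slide": [0,0.03,0],"rot": [0,0,0],"grip": 0},
  {"slide": [0,0,0],"rot": [0,0,0],"grip": 0},
  {"slide": [0,0,0],"rot": [0,0,0],"grip": 0},
  {"slide": [0,0,0],"rot": [0,0,0],"grip": 0},
])

```text
time: 13.25
position: [0.5421, 0.0479, 0.245]
orientation: [0.751, 0.66, -0.0, -0.0]
ft_force: [-5.8, 0.7, -2.1]
opening: 0.023
grasp_force: 55.0
```

```bash
python3 st.py
```

```text
13.25 [0.5421 0.0479 0.245 ] yaw -0.1279 z [-1.1e-03  1.0e-04 -1.0e+00] [-0.32  0.28  0.22  1.84 -0.07  1.03 -0.2 ] ftrack [-5.82 -0.08 -2.09]
u,v,z-origin 0.5313 0.1178 0.0431
```

Emit:
apply_moves([
  {"slide": [0,0.01,0.03],"rot": [0,0,0],"grip": 0},
  {"slide": [0,0,0.03],"rot": [0,0,0],"grip": 0},
  {"slide": [0,0,0.03],"rot": [0,0,0],"grip": 0},
  {"slide": [0,0,0],"rot": [0,0,0],"grip": 0},
  {"slide": [0,0,0],"rot": [0,0,0],"grip": 0},
])

```text
time: 13.75
position: [0.5422, 0.0479, 0.2412]
orientation: [0.751, 0.66, -0.001, -0.001]
ft_force: [-5.5, 0.6, -2.6]
opening: 0.0231
grasp_force: 55.0
```

```bash
python3 st.py
```

```text
13.75 [0.5422 0.0479 0.2412] yaw -0.1279 z [-0.0017  0.     -1.    ] [-0.32  0.29  0.22  1.84 -0.07  1.02 -0.2 ] ftrack [-5.51 -0.11 -2.56]
u,v,z-origin 0.5315 0.1178 0.0393
```

Emit:
apply_moves([
  {"slide": [0,0,0.02],"rot": [0,0,0],"grip": 0},
  {"slide": [0,0,0.02],"rot": [0,0,0],"grip": 0},
  {"slide": [0,0,0],"rot": [0,0,0],"grip": 0},
  {"slide": [0,0,0],"rot": [0,0,0],"grip": 0},
])

```text
time: 14.15
position: [0.5423, 0.0479, 0.2397]
orientation: [0.751, 0.66, -0.001, -0.001]
ft_force: [-4.6, 1.3, -1.2]
opening: 0.0232
grasp_force: 55.0
```

```bash
python3 st.py
```

```text
14.15 [0.5423 0.0479 0.2397] yaw -0.1278 z [-1.5e-03  1.0e-04 -1.0e+00] [-0.32  0.29  0.22  1.84 -0.07  1.02 -0.2 ] ftrack [-4.73  0.74 -1.23]
u,v,z-origin 0.5316 0.1178 0.0378
```

Emit:
apply_moves([
  {"slide": [0,0.015,0],"rot": [0,0,0],"grip": 0},
  {"slide": [0,0,0.02],"rot": [0,0,0],"grip": 0},
  {"slide": [0,0,0.02],"rot": [0,0,0],"grip": 0},
  {"slide": [0,0,0],"rot": [0,0,0],"grip": 0},
  {"slide": [0,0,0],"rot": [0,0,0],"grip": 0},
])

```text
time: 14.65
position: [0.5427, 0.0479, 0.238]
orientation: [0.751, 0.661, -0.001, -0.001]
ft_force: [-5.7, 0.2, -1.4]
opening: 0.0236
grasp_force: 55.0
```

```bash
python3 st.py
```

```text
14.65 [0.5427 0.0479 0.238 ] yaw -0.1278 z [-2.1e-03  1.0e-04 -1.0e+00] [-0.32  0.29  0.22  1.84 -0.07  1.02 -0.2 ] ftrack [-5.66 -0.51 -1.38]
u,v,z-origin 0.5319 0.1178 0.0361
```

Emit:
apply_moves([
  {"slide": [0,0,0.02],"rot": [0,0,0],"grip": 0},
  {"slide": [0,0,0],"rot": [0,0,0],"grip": 0},
  {"slide": [0,0,0],"rot": [0,0,0],"grip": 0},
])

```text
time: 14.95
position: [0.5427, 0.0478, 0.2372]
orientation: [0.751, 0.66, -0.001, -0.001]
ft_force: [-4.7, 1.6, -0.8]
opening: 0.0234
grasp_force: 55.0
```

```bash
python3 st.py
```

```text
14.95 [0.5427 0.0478 0.2372] yaw -0.1279 z [-2.e-03  1.e-04 -1.e+00] [-0.32  0.29  0.22  1.84 -0.07  1.02 -0.2 ] ftrack [-4.85  0.93 -0.77]
u,v,z-origin 0.5319 0.1177 0.0353
```

Emit:
apply_moves([
  {"slide": [0,0,0.03],"rot": [0,0,0],"grip": 0},
  {"slide": [0,0,0.03],"rot": [0,0,0],"grip": 0},
  {"slide": [0,0,0],"rot": [0,0,0],"grip": 0},
  {"slide": [0,0,0],"rot": [0,0,0],"grip": 0},
])

```text
time: 15.35
position: [0.5426, 0.0479, 0.2347]
orientation: [0.751, 0.661, -0.001, -0.001]
ft_force: [-6.1, 1.3, -1.6]
opening: 0.0231
grasp_force: 55.0
```

```bash
python3 st.py
```

```text
15.35 [0.5426 0.0479 0.2347] yaw -0.1278 z [-2.2e-03  1.0e-04 -1.0e+00] [-0.32  0.3   0.22  1.85 -0.08  1.01 -0.2 ] ftrack [-6.23  0.52 -1.65]
u,v,z-origin 0.5319 0.1178 0.0328
```

Emit:
apply_moves([
  {"slide": [0,0,0.03],"rot": [0,0,0],"grip": 0},
  {"slide": [0,0,0.02],"rot": [0,0,0],"grip": 0},
  {"slide": [0,0,0],"rot": [0,0,0],"grip": 0},
  {"slide": [0,0,0],"rot": [0,0,0],"grip": 0},
])

```text
time: 15.75
position: [0.5426, 0.0479, 0.2328]
orientation: [0.751, 0.661, -0.001, -0.001]
ft_force: [-6.4, 1.4, -1.2]
opening: 0.0231
grasp_force: 55.0
```

```bash
python3 st.py
```

```text
15.75 [0.5426 0.0479 0.2328] yaw -0.1278 z [-2.1e-03  1.0e-04 -1.0e+00] [-0.32  0.3   0.22  1.85 -0.08  1.01 -0.2 ] ftrack [-6.48  0.6  -1.2 ]
u,v,z-origin 0.5319 0.1178 0.0309
```

Emit:
apply_moves([
  {"slide": [0,0,0.02],"rot": [0,0,0],"grip": 0},
  {"slide": [0,0,0],"rot": [0,0,0],"grip": 0},
  {"slide": [0,0,0],"rot": [0,0,0],"grip": 0},
])

```text
time: 16.05
position: [0.5427, 0.0479, 0.232]
orientation: [0.751, 0.661, -0.001, -0.001]
ft_force: [-5.5, 0.8, -1.5]
opening: 0.0233
grasp_force: 55.0
```

```bash
python3 st.py
```

```text
16.05 [0.5427 0.0479 0.232 ] yaw -0.1277 z [-2.1e-03  1.0e-04 -1.0e+00] [-0.32  0.3   0.22  1.85 -0.08  1.   -0.2 ] ftrack [-5.55  0.07 -1.48]
u,v,z-origin 0.5319 0.1179 0.0301
```

Emit:
apply_moves([
  {"slide": [0,0,0.015],"rot": [0,0,0],"grip": 0},
  {"slide": [0,0,0],"rot": [0,0,0],"grip": 0},
  {"slide": [0,0,0],"rot": [0,0,0],"grip": 0},
])

```text
time: 16.35
position: [0.5428, 0.0479, 0.2318]
orientation: [0.751, 0.661, -0.001, -0.001]
ft_force: [-6.9, 1.3, 1.2]
opening: 0.0231
grasp_force: 55.0
```

```bash
python3 st.py; python3 - <<'E'
from h import *
s=shot('scene','s4'); w=shot('wrist','w4'); cv2.imwrite('pics/s4r.png',np.hstack([cv2.resize(s['img'][140:260,250:340],(450,600),interpolation=cv2.INTER_CUBIC),cv2.resize(w['img'][100:300,215:330],(345,600))])[:,:,::-1])
E
```

```text
16.35 [0.5428 0.0479 0.2318] yaw -0.1278 z [-1.7e-03  2.0e-04 -1.0e+00] [-0.32  0.3   0.22  1.85 -0.08  1.   -0.2 ] ftrack [-7.05  0.35  1.16]
u,v,z-origin 0.532 0.1178 0.0299
```

View pics/s4r.png

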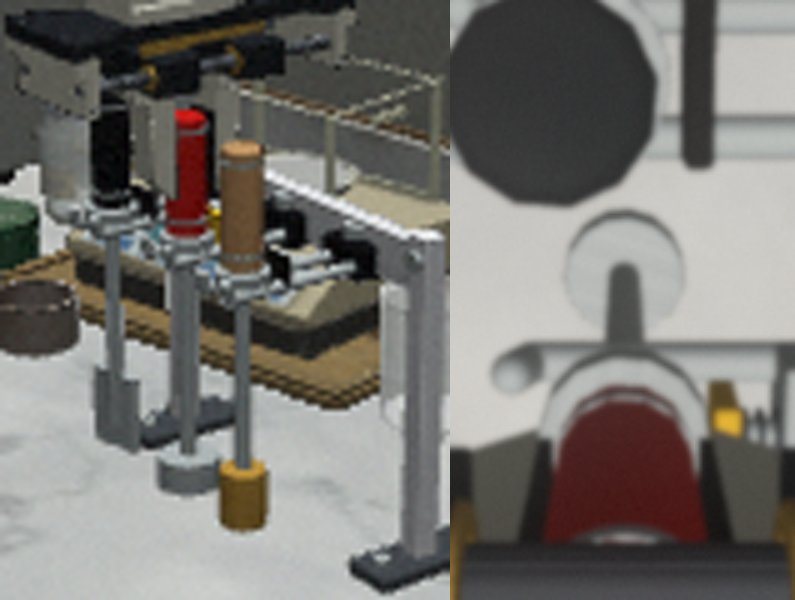

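The picture shows the collar down on the prongs behind the tip, with the yellow pad pressed and all three tools upright. I'll ease off the press slightly, open, and lift away.

Emit:
apply_moves([
  {"slide": [0,-0.02,0],"rot": [0,0,0],"grip": 0},
  {"slide": [0,0,0],"rot": [0,0,0],"grip": 0},
  {"slide": [0,0,0],"rot": [0,0,0],"grip": 0.5},
  {"slide": [0,0,0],"rot": [0,0,0],"grip": 0.5},
  {"slide": [0,0,0],"rot": [0,0,0],"grip": 0.6},
  {"slide": [0,0,0],"rot": [0,0,0],"grip": 0.6},
  {"slide": [0,0,0],"rot": [0,0,0],"grip": 0.6},
  {"slide": [0,0,0],"rot": [0,0,0],"grip": 0.6},
])

```text
time: 17.25
position: [0.5431, 0.0478, 0.2319]
orientation: [0.751, 0.66, 0.0, 0.0]
ft_force: [-0.5, 0.1, -0.5]
opening: 0.055
grasp_force: 0.0
```

```bash
python3 st.py
```

```text
17.25 [0.5431 0.0478 0.2319] yaw -0.128 z [ 7.e-04 -0.e+00 -1.e+00] [-0.32  0.3   0.22  1.85 -0.08  1.   -0.2 ] ftrack [-0.47 -0.01 -0.46]
u,v,z-origin 0.5323 0.1178 0.03
```

Emit:
apply_moves([
  {"slide": [0,0,-0.2],"rot": [0,0,0],"grip": 0.6},
  {"slide": [0,0,-0.4],"rot": [0,0,0],"grip": 0.6},
  {"slide": [0,0,-0.5],"rot": [0,0,0],"grip": 0.6},
  {"slide": [0,0,-0.6],"rot": [0,0,0],"grip": 0.6},
  {"slide": [0,0,-0.8],"rot": [0,0,0],"grip": 0.6},
  {"slide": [-0.8,-0.5,0],"rot": [0,0,0],"grip": 0.6},
  {"slide": [-0.8,-0.5,0],"rot": [0,0,0],"grip": 0.6},
  {"slide": [0,0,0],"rot": [0,0,0],"grip": 0.6},
  {"slide": [0,0,0],"rot": [0,0,0],"grip": 0.6},
  {"slide": [0,0,0],"rot": [0,0,0],"grip": 0.6},
])

```text
time: 18.25
position: [0.4955, -0.0097, 0.3322]
orientation: [0.751, 0.661, 0.001, 0.0]
ft_force: [0.5, -0.3, -0.5]
opening: 0.0546
grasp_force: 0.0
```

```bash
python3 st.py; python3 - <<'E'
from h import *
s=shot('scene','s5'); w=shot('wrist','w5'); cv2.imwrite('pics/s5r.png',np.hstack([cv2.resize(s['img'][140:260,250:340],(337,450),interpolation=cv2.INTER_CUBIC),cv2.resize(w['img'][0:280,120:400],(450,450))])[:,:,::-1])
P=pts(w); H,S,V=cv2.split(cv2.cvtColor(w['img'],cv2.COLOR_RGB2HSV)); z=P[...,2]
m=((H<8)|(H>172))&(S>130)&(z>.245)&(z<.27); q=P[m]; ex=np.array([.9916,-.1296]); ey=np.array([.1296,.9916])
U=q[:,:2]@ex;Vv=q[:,:2]@ey; print(len(q),np.median(q[:,2]),(U.min()+U.max())/2,(Vv.min()+Vv.max())/2)
E
```

```text
18.25 [ 0.4955 -0.0097  0.3322] yaw -0.1271 z [ 1.e-03  6.e-04 -1.e+00] [-0.28  0.11  0.26  1.84 -0.03  1.19 -0.13] ftrack [ 0.52 -0.19 -0.48]
u,v,z-origin 0.4926 0.0546 0.1303
1149 0.2591279029895258 0.5288223047915326 0.1173588521845865
```

View pics/s5r.png

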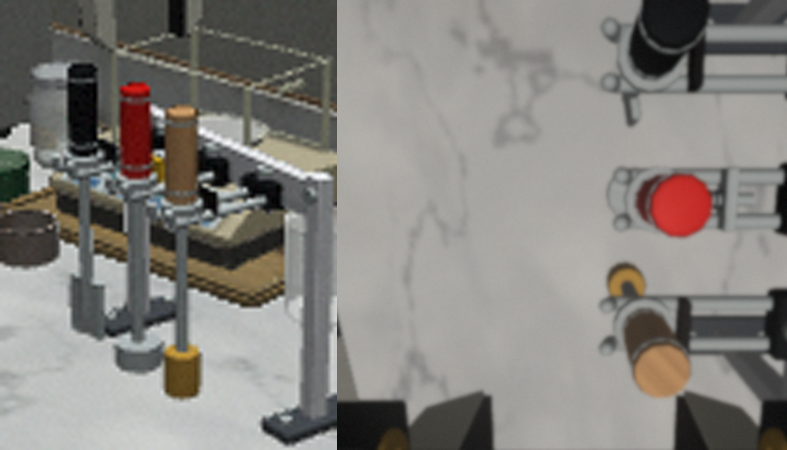

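The tamper hangs upright on the middle hook: handle top at z≈0.259 and y within about 1 mm. Both neighbours are still in place. I'll hand it in.

```bash
python3 -c "
from bench import env
print(env.hand_in())"
```

```text
the job is handed in; nothing more can be done
None
```

The tamper hangs upright by its collar on the middle hook, seated on both prongs behind the tips, and the job is handed in; the paddle and pestle still hang, the arm never went near the jar, and the highest measured press was about 7 N.

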